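# Clip a cover panel into the rack

### The job

Tip the tall blue panel forward by its top edge until it leans out of the file on the front rail, then take it out, stand it on its spine edge (the long edge that faced out of the file) centred in the white-jawed stand, and let go of it there. Then take it again from above by its upper long edge and push it straight down into the free slot of the clip rack until it is fully home and both spring clips have snapped into its notches. Leave the two short grey panels in the file and the other loose things where they are.

Things in the scene. Friction and masses are not known exactly. Their poses are not given: they have to be found in the camera images.
- panel: The tall blue panel with a dark window, a rigid plate 118 x 64 x 8 mm, about 0.09 kg. Axes as it stands in the file: z up its 118 mm length, x along its 64 mm depth (the spine, a long edge, is at x = -32 mm and faces out of the file, to the file's -x), y through its thickness. Origin: centre of the lower short edge. Spine down means its x axis points up.
- panel_center (a point): the middle of the blue panel: 59 mm from both short ends, 32 mm from both long edges, mid thickness
- panel_notch (a point): middle of the notch in the blue panel's upper short end (as filed). Both short ends have one, 6 mm deep, from 20 to 37 mm from the spine edge; the rack's clips snap into them, so in the rack the spine must be down
- panel_foot (a point): the corner of the blue panel where the spine meets the short edge it stands on in the file
- file: Fixed metal file, base 134 x 60 mm, with 3 bays at y = -14, 0, 14 mm, each 11 mm wide between walls up to z = 76 mm, bay floor z = 6 mm. Origin under its middle on the bench; x points into the file, panels tip out to -x and stand between x = -10 and 54 mm, held by a front lip (x = -16 to -11, top z = 14 mm) and a back stop 40 mm high. The blue panel may be in any bay; its top is at z = 124 mm.
- file_rail (a point): Middle of the catch rail in front of the bays: round bar 8 mm thick along the file's y, axis at file x = -61, z = 51 mm. A panel tipped forward turns over the lip, passes its balance near 30 degrees, then falls on to the rail by itself and rests on floor, lip and rail, leaning about 50 degrees from upright.
- short_1: grey panel 100 x 64 x 8 mm in another bay, its top 18 mm lower than the blue one's; same axes and origin as the blue one; must stay there upright
- short_2: second grey panel 100 x 64 x 8 mm in the remaining bay; must stay there upright
- stand: Fixed transfer stand: dark base 90 x 50 x 6 mm, two white jaws 56 mm long along its x with a groove 11 mm wide between them along x at y = 0. Groove floor z = 6 mm, straight jaws to z = 24, small outward flares to z = 27 mm. Origin under its middle on the bench. The panel stands in it lengthwise, 31 mm beyond the jaws at each end, either end to the robot.
- stand_home (a point): where the middle of the blue panel comes when it stands on its spine in the stand: above the stand's origin, 38 mm over the bench
- rack: Fixed clip rack, dark base 166 x 108 x 8 mm, two parallel slots along its x, each between two white end posts. Origin on the bench under the middle of the free slot (y = 0); a fixed grey panel fills the slot at y = -50 mm, its top at z = 72 mm. Slot floor z = 8 mm.
- rack_post (a point): Top of the end post at the rack's -x end of the free slot; the other is at +x. Each has two cheeks 11 mm apart across y, from 49 to 73 mm from the slot's middle, up to z = 52 mm, with flared mouths to z = 59 mm; the end stops of the two posts are 121 mm apart. The clip sits between the cheeks.
- rack_home (a point): where the middle of the blue panel comes when fully home in the free slot, its length along the rack's x, spine down on the slot floor; 40 mm over the bench above the rack's origin. Either end may point to the robot
- clip_near (a joint): Spring clip in the -x post: metres pressed outward, 0 at rest, 0.0075 at most. Its tip is 54.5 mm from the slot's middle, 27.5 mm above the slot floor: the panel end presses it back 4.5 mm on the way down and it springs into the notch when the panel is home. It meets the panel when the spine is about 35 mm above the slot floor; the push takes about 5 to 12 N, and over the last 8 mm the clips draw it down.
- clip_far (a joint): the same clip in the rack's +x post
- tube: bystander: standing sample tube with a blue cap, 34 mm across, 106 mm tall; origin under its middle
- can: bystander: black and white objective can, 46 mm across, 70 mm tall; origin under its middle
- coverslip_box: bystander: white and blue box 63 x 62 x 22 mm; origin under its middle
- puck: bystander: green sample puck 32 mm across, 18 mm tall; origin under its middle
Not all that is in view belongs to the job. Leave any orange look-alike of the short_2 alone.

How it is judged (in metres and radians):
On the way, in this order (a step that is already met when the one before it is completed fails the run):
1. the blue panel leans more than 40 degrees out of the file, its foot still in its bay (angle between panel's own z axis and vertical between 0.7 and 1.15 rad and z of panel_foot in the frame of file below 0.025 m and x of panel_foot in the frame of file between -0.02 and 0.04 m and y of panel_foot in the frame of file between -0.025 and 0.025 m), for 0.2 s.
2. the blue panel stands on its spine edge in the stand's groove, let go (angle between panel's own x axis and vertical below 0.22 rad and distance between panel_center and stand_home below 0.03 m and z of panel_center in the frame of stand_home below 0.005 m and contact force between the fingers and panel below 0.2 N), for 0.2 s.
At the end, for the whole second after the job is handed in: Blue panel released and still, fully home in the rack's free slot: middle within 5 mm sideways and 3 mm in height of the home point, spine down within 7 degrees, lengthwise within 3.5 degrees; both clips within 2 mm of rest; grey panels upright in the file (horizontal distance between panel_center and rack_home below 0.005 m and z of panel_center in the frame of rack_home between -0.003 and 0.003 m and angle between panel's own x axis and vertical below 0.12 rad and angle between the z axis of panel and the x axis of rack, either way round below 0.06 rad and value of joint each of clip_near, clip_far below 0.002 m and linear speed of panel below 0.02 m/s and contact force between the fingers and panel below 0.2 N and angle between each of short_1, short_2's own z axis and vertical below 0.15 rad); the robot touches nothing.
It fails at once if a grey panel was pulled out of place by more than 2 cm (distance of any of short_1, short_2 from where it was at the start of the episode above 0.02 m).
It fails at once if a bystander was moved by more than 2 cm (distance of any of tube, can, coverslip_box, puck from where it was at the start of the episode above 0.02 m).
It fails at once if the tube or the can was tipped (angle between any of tube, can's own z axis and vertical above 0.3 rad).
It also fails if it takes over 62 s, if anything falls off the work surface, if the arm or the gripper's body presses on something with over 40 N, if the wrist force passes 120 N, or if a joint passes its speed limit or range.

### The arm

A 7-joint arm with a two-finger parallel gripper is mounted at the origin on a cart in front of the work surface, level with it; the furniture and walls round the work are solid. World frame = base frame: x ahead of the robot, y to its left, z up, the work surface at z = 0. Lengths are in mm, angles in rad, forces in N, time in s.
With the tool pointing down it reaches from about 350 to 900 mm from the base axis. Payload 19.9 kg.
Tool frame: the origin (TCP) lies on the mounting face of the last link; the fingertips stand manip.tips_ahead ahead of it and the grasp point (between the pads) lies 155 mm ahead of it (manip.tips_ahead is the distance from the TCP to the fingertips, in mm); z points along the fingers, x is the direction in which the jaws open and shut, and the axes are right-handed (so a half turn about z gives the same grasp; the last joint's range is limited). The gripper opens to 85 mm and grips with 20 to 120 N. Pads are 22 mm wide; open, the fingers measure 114 mm over their backs; the gripper's body (76 mm by 85 mm) begins 54 mm behind the grasp point. The pads swing forward as they close: fully open they stand 13 mm farther back than shut.
Start: joints at [1.226, 0.417, -0.01, 1.614, 0.005, 1.111, -0.053], TCP at [186.974, -596.372, 404.66] pointing down, gripper open.
Joint ranges: [-2.81, 2.81], [-0.39, 2.02], [-1.27, 1.25], [0.06, 2.57], [-1.19, 4.33], [0.19, 2], [-2.82, 2.82]. Speed limits (rad/s): [1.89, 1.89, 2.39, 2.39, 3.01, 3.01, 3.01].

### API

Orientations are given as a unit quaternion [w, x, y, z].
In Python, from plant import manip gives the robot as it stands.
- The arm moves only by the tool arm_command, never from a script. Its argument "moves" is a list of rows, each an object with "travel": the shift along the tool's x, y, z in mm, a list of three; "dr": the turn, a rotation vector about the tool's x, y, z in degrees, a list of three; "gripper": the gripper command: -1 is fully open, 1 is shut, values between are in proportion. In form: [{"travel": [dx, dy, dz], "dr": [wx, wy, wz], "gripper": gripper}, ...]. A call has 1 to 12 rows; each row shifts and turns the commanded pose from where the row before left it, along the tool's axes as they then stand; what a row does not reach is not made up. A row lasts 1/8 s, in which the tool goes at most 62.5 mm and 10.7 degrees, less where a joint would pass 70% of its speed; a pose out of reach is approached as far as the arm can. A call is refused whole if a number of a shift passes 62.5 or a number of a turn 10.7, either way. A call with a gripper value outside its range is refused whole. The fingers move at their own pace and stop on an object; "grip_force" is the grip in N (left out, the last holds). Time passes only in rows, so rows that do not move let the fingers close. It gives the time, the measured TCP pose, the force and the opening at its end, in the units of the state.
- manip.sense(): the state, without advancing time (a new reading comes with each control period).
- manip.read_camera(name): name is "scene" or "top" or "wrist"; returns the picture (420x560x3 uint8, red, green, blue); there is no depth.
- manip.get_calibration(name): a dict with "vertical_fov" (degrees; the focal length in pixels is half the picture's height over the tangent of half this angle, whatever the lens; pixels are square), "cx", "cy" (the principal point, pixels), "rvec" (rotation vector, rad) and "tvec" (3), from world to camera coordinates, as OpenCV has them. Camera axes: x right, y down, z forward; pixel columns grow to the right and rows downward; lengths in mm; the calibration is good to about 2 mm. A picture is of the moment at which its call begins: read the wrist's pose just before it. get_calibration takes no time and is no camera call; for the wrist camera it gives the pose at the moment of the call.
- manip.close_job(): hands the job in, once; it reports no verdict.
Trained networks look in the newest picture that a camera, given by its name, has taken for a name from the list of things; names that differ only in an ending like _2 or _b are one class to them, and where a whole thing is asked for, a point or a joint stands for the part that bears it (a point fixed in the world has none). Each returns a list of dicts, best first, with "p" (0 to 1); they miss things now and then, are a little off and sometimes report something else, mostly with a low value. They report only what shows in the picture. A call takes as long as a camera call. They do not tell look-alikes from the thing itself.
- manip.boxes_of(camera, target): "box" ([left, top, right, bottom] in pixels, round what is visible of it).
- manip.cut_out(camera, target): "mask" (420x560 bool, what is visible of it) and "box" ([left, top, right, bottom] in pixels, round what is visible of it).
The state is a dict: "clock": time; "joint_pos": joint angles; "dq": joint speeds; "joint_efforts": joint torques, N m; "ee_pos": TCP position; "tcp_rot": TCP orientation; "force": force on the tool from outside, world axes, zero at the start; "torque": the same for the moment, N m; "gripper_width": opening from 0.0 (shut) to 1.0 (fully open).
Only numpy, scipy, OpenCV 4.12 (cv2) and the standard library are available. Lean on these libraries where they do the work, as an engineer would, in place of code of your own. Each camera call takes 0.05 s, during which the arm holds its last target. There are 200 camera calls.

## Working session

There is one attempt and no reset: what is moved stays moved. The work goes in short steps, Python scripts to look and compute and a tool call to move; the robot and the scene stay as the last step left them, time stands still between calls to the robot, and variables do not carry over. Pictures are saved under pics/ and viewed, about 8 in all and at most 12, crops included, and the job is handed in when it is done.

Besides the shell and the picture viewer there is one more tool, called after "Request:" by a JSON object that holds its "op" and its "data". arm_command: Moves the arm, as the interface text tells. Its arguments: {"type":"object","properties":{"moves":{"type":"array"},"grip_force":{"type":"number"}},"required":["moves"]}

```bash
ls; mkdir -p pics
python3 - <<'E'
from plant import manip
import cv2,numpy as np
s=manip.sense();print(s);print(manip.tips_ahead)
for c in("scene","top"):
    im=manip.read_camera(c);cv2.imwrite(f"pics/{c}0.png",cv2.cvtColor(im,cv2.COLOR_RGB2BGR));print(c,manip.get_calibration(c))
    for n in("panel","file","short_1","stand","rack","tube","can","coverslip_box","puck"):
        print(n,[(round(d["p"],2),np.round(d["box"]).tolist()) for d in manip.boxes_of(c,n)][:4])
print(manip.get_calibration("wrist"))
E
```

```text
pics
{'clock': 0.0, 'joint_pos': array([ 1.22549529,  0.4179878 , -0.01032443,  1.61418713,  0.00471691,
        1.11071109, -0.05299948]), 'dq': array([ 4.80522332e-04, -1.85446226e-03,  3.82626568e-04,  1.52336053e-03,
       -3.44040098e-05,  1.82358117e-03,  5.15989771e-04]), 'joint_efforts': array([-1.50592055e-03, -8.64445639e+01,  6.77926596e-01, -4.34899950e+01,
        1.90792425e-02,  7.33348337e-03, -4.82649398e-06]), 'ee_pos': array([ 186.93989555, -596.2409388 ,  404.04596696]), 'tcp_rot': array([-3.34283051e-04,  8.05972421e-01, -5.91952746e-01, -5.39686206e-04]), 'force': array([-0.04469251, -0.50051448,  0.39383365]), 'torque': array([ 0.00680458, -0.00051963, -0.02777987]), 'gripper_width': 0.9977736664158228}
173.4
scene {'vertical_fov': 42.15862174419797, 'cx': 283.4774512551891, 'cy': 212.11463744881542, 'rvec': array([ 0.67272112, -2.55280413,  1.20568706]), 'tvec': array([ 535.27177163,  208.92020679, 1008.27953724])}
panel [(0.58, [220.0, 247.0, 246.0, 303.0])]
file [(0.86, [213.0, 273.0, 283.0, 329.0])]
short_1 [(0.83, [222.0, 218.0, 252.0, 258.0]), (0.8, [213
[... 800 characters left out ...]
5, [187.0, 187.0, 197.0, 224.0]), (0.55, [234.0, 173.0, 261.0, 193.0]), (0.42, [193.0, 186.0, 204.0, 225.0])]
stand [(0.63, [298.0, 192.0, 320.0, 235.0])]
rack [(0.65, [383.0, 207.0, 443.0, 282.0])]
tube [(0.58, [336.0, 122.0, 352.0, 147.0])]
can [(0.95, [276.0, 132.0, 294.0, 160.0])]
coverslip_box [(0.66, [271.0, 273.0, 308.0, 317.0]), (0.52, [192.0, 185.0, 203.0, 223.0]), (0.25, [275.0, 134.0, 292.0, 160.0])]
puck [(0.51, [236.0, 267.0, 256.0, 279.0]), (0.16, [383.0, 204.0, 442.0, 282.0])]
{'vertical_fov': 69.00597977840347, 'cx': 275.7950391921128, 'cy': 212.9175886668456, 'rvec': array([-2.3059019 ,  1.69458087,  0.28414306]), 'tvec': array([-624.82341344,  -42.20633741,  382.51291664])}
```

Run:
```python
import cv2
t=cv2.imread("pics/top0.png");s=cv2.imread("pics/scene0.png")
cv2.imwrite("pics/tc.png",cv2.resize(t[110:330,170:460],None,fx=2.7,fy=2.7,interpolation=cv2.INTER_CUBIC))
cv2.imwrite("pics/sc.png",cv2.resize(s[140:340,200:420],None,fx=3,fy=3,interpolation=cv2.INTER_CUBIC))
```

```text
(no output)
```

View pics/tc.png

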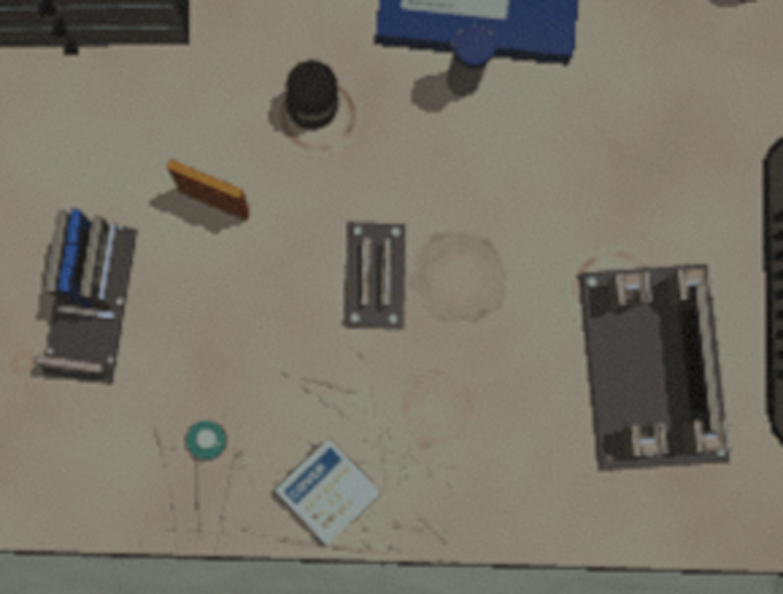

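View pics/sc.png

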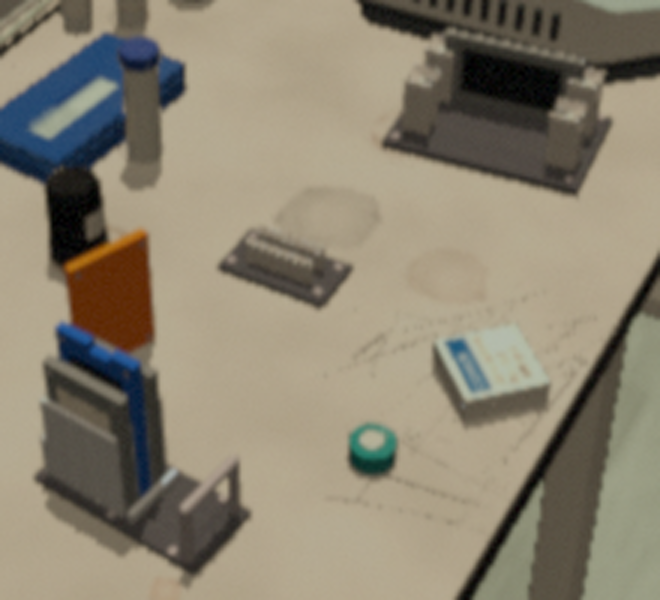

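The top crop shows the file at the left, with the blue panel in the middle bay (crop 73,250) and its rail end towards the robot. The stand is at (375,275) and the rack at (655,365), with the free slot on the side where the posts stand open. The orange plate (207,190) stands loose outside the file, so it is the look-alike and I will leave it. Blue is unique in the file, so it is the panel meant.

```bash
cat > h.py <<'E'
from plant import manip
import cv2,numpy as np
from scipy.spatial.transform import Rotation as R
def K(c):
    f=210/np.tan(np.radians(c["vertical_fov"])/2)
    return np.array([[f,0,c["cx"]],[0,f,c["cy"]],[0,0,1]])
def ray(c,uv,z):
    A=R.from_rotvec(c["rvec"]).as_matrix();o=-A.T@c["tvec"]
    d=A.T@np.linalg.inv(K(c))@np.array([uv[0],uv[1],1.]);return o+d*(z-o[2])/d[2]
def proj(c,P):
    return cv2.projectPoints(np.array(P,float).reshape(-1,3),c["rvec"],c["tvec"],K(c),None)[0].reshape(-1,2)
def tcp():
    s=manip.sense();q=s["tcp_rot"];return s,np.array(s["ee_pos"]),R.from_quat([q[1],q[2],q[3],q[0]]).as_matrix()
E
python3 - <<'E'
from h import *
c=manip.get_calibration("top")
P={"fileBR":(111,381,6),"fileBL":(33,375,6),"fileTR":(137,230,6),"railL":(38,361,55),"railR":(102,369,55),
"st1":(347,223,6),"st2":(405,223,6),"st3":(403,328,6),"st4":(343,326,6),
"r1":(580,272,8),"r2":(706,265,8),"r3":(729,462,8),"r4":(599,470,8),"blueTop":(77,212,124),"blueBot":(68,290,124),
"puck":(205,440,18),"box":(327,490,22),"can":(311,80,70),"tube":(474,42,106),"orange1":(170,163,100),"orange2":(246,192,100)}
for k,(u,v,z) in P.items(): print(k,ray(c,(u/2.7+170,v/2.7+110),z).round(0)[:2])
E
```

```text
fileBR [483. 232.]
fileBL [486. 298.]
fileTR [612. 216.]
railL [494. 284.]
railR [489. 232.]
st1 [622.  37.]
st2 [623. -12.]
st3 [534. -12.]
st4 [534.  38.]
r1 [ 585. -160.]
r2 [ 593. -266.]
r3 [ 429. -282.]
r4 [ 420. -175.]
blueTop [604. 246.]
blueBot [544. 250.]
puck [436. 150.]
box [398.  48.]
can [729.  70.]
tube [752. -60.]
orange1 [650. 179.]
orange2 [628. 118.]
```

```bash
cat >> h.py <<'E'
def goal(yaw,tilt=0):
    """tool R: x along world heading yaw(deg), z down; tilt>0 turns the fingers forward (about tool x)"""
    a=np.radians(yaw);x=np.array([np.cos(a),np.sin(a),0]);z=np.array([0,0,-1.]);
    M=np.c_[x,np.cross(z,x),z];return M@R.from_rotvec([np.radians(tilt),0,0]).as_matrix()
def plan(p,M,off=155):
    """from measured pose: shift in current tool axes (mm) and turn (deg, tool axes) so that grasp point -> p"""
    s,t,A=tcp();T=np.array(p)-off*M[:,2]
    print("t",round(s["clock"],2),"tcp",t.round(1),"grasp",(t+off*A[:,2]).round(1),"w",round(s["gripper_width"],3),"F",s["force"].round(1))
    print(" travel",(A.T@(T-t)).round(1),"dr",np.degrees(R.from_matrix(A.T@M).as_rotvec()).round(2))
E
python3 - <<'E'
from h import *
s,t,A=tcp();c=manip.get_calibration("wrist");C=R.from_rotvec(c["rvec"]).as_matrix();o=-C.T@c["tvec"]
print("cam in tool",(A.T@(o-t)).round(1),"axes",(A.T@C.T).round(3))
plan([505,-196,250],goal(-85))
c=manip.get_calibration("top")
def fr(o,yaw,pts):
    a=np.radians(yaw);Rz=np.array([[np.cos(a),-np.sin(a),0],[np.sin(a),np.cos(a),0],[0,0,1]]);return (Rz@np.array(pts,float).T).T+np.array([*o,0])
im=cv2.imread("pics/top0.png");k=2.7
im=cv2.resize(im[110:330,170:460],None,fx=k,fy=k,interpolation=cv2.INTER_CUBIC)
def draw(P,col):
    for u in (proj(c,P)-[170,110])*k: cv2.circle(im,tuple(int(x) for x in u),2,col,-1)
draw(fr((504.7,-196),5.2,[[sx*83,y,8] for sx in(-1,1) for y in(29,-79)]+[[sx*61,y,59] for sx in(-1,1) for y in(-10,10)]+[[sx*59,-50,72] for sx in(-1,1)]),(0,0,255))
draw(fr((552,251.6),-6,[[x,y,6] for x in(-67,67) for y in(-30,30)]+[[-61,y,55] for y in(-24,24)]+[[-10,0,124],[54,0,124],[-10,14,106],[54,-14,106]]),(0,255,0))
draw(fr((578,13),0,[[x,y,6] for x in(-45,45) for y in(-25,25)]+[[x,y,27] for x in(-28,28) for y in(-5.5,5.5)]),(255,0,255))
cv2.imwrite("pics/ov.png",im)
E
```

```text
cam in tool [  0.2 -84.   29.7] axes [[ 1.    -0.    -0.001]
 [ 0.001  0.946  0.325]
 [ 0.001 -0.325  0.946]]
t 1.0 tcp [ 187.  -596.4  404.6] grasp [ 186.9 -596.4  249.6] w 0.998 F [-0.1  0.5 -0.1]
 travel [-2.869e+02 -4.232e+02 -4.000e-01] dr [0.000e+00 1.000e-02 1.241e+01]
```

View pics/ov.png

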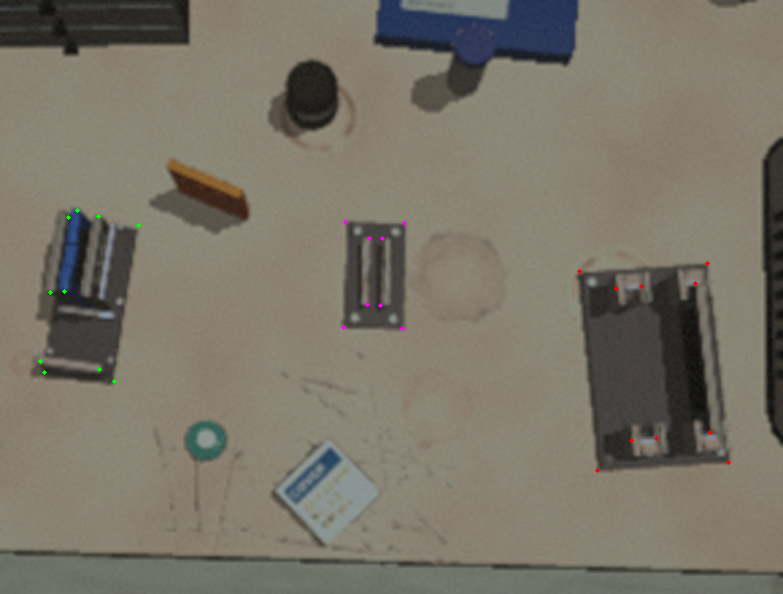

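The overlay of my estimated frames (red rack, magenta stand, green file) falls on the seen corners within about 2 px. I can start moving.

Request:
{"op": "arm_command", "data": {"moves": [{"travel": [0,0,0],"dr": [0,0,6.2],"gripper": 1},{"travel": [0,0,0],"dr": [0,0,6.2],"gripper": 1},{"travel": [-36.7,-39.6,0],"dr": [0,0,0],"gripper": 1},{"travel": [-36.7,-39.6,0],"dr": [0,0,0],"gripper": 1},{"travel": [-36.7,-39.6,0],"dr": [0,0,0],"gripper": 1},{"travel": [-36.7,-39.6,0],"dr": [0,0,0],"gripper": 1},{"travel": [-36.7,-39.6,0],"dr": [0,0,0],"gripper": 1},{"travel": [-36.7,-39.6,0],"dr": [0,0,0],"gripper": 1},{"travel": [-36.7,-39.6,0],"dr": [0,0,0],"gripper": 1},{"travel": [-36.7,-39.6,0],"dr": [0,0,0],"gripper": 1},{"travel": [-36.7,-39.6,0],"dr": [0,0,0],"gripper": 1},{"travel": [-36.7,-39.6,0],"dr": [0,0,0],"gripper": 1}]}}

```text
clock: 2.5
ee_pos: [550.4, -194.8, 404.9]
tcp_rot: [-0.0, 0.737, -0.676, 0.0]
force: [0.5, -0.2, -0.0]
gripper_width: 0.0
```

Run:
```python
from h import *
c=manip.get_calibration("wrist");im=manip.read_camera("wrist")
cv2.imwrite("pics/w1.png",cv2.cvtColor(im,cv2.COLOR_RGB2BGR));np.save("w1.npy",c,allow_pickle=True)
plan([620,210,250],goal(-96));print(manip.sense()["joint_pos"].round(2))
```

```text
t 2.55 tcp [ 554.2 -188.5  404.8] grasp [ 554.5 -188.   249.8] w -0.0 F [ 0.   9.  -1.8]
 travel [-390.5 -103.     1. ] dr [-0.12  0.16 11.4 ]
[ 0.46  0.36 -0.23  1.71  0.09  1.08 -1.27]
```

View pics/w1.png

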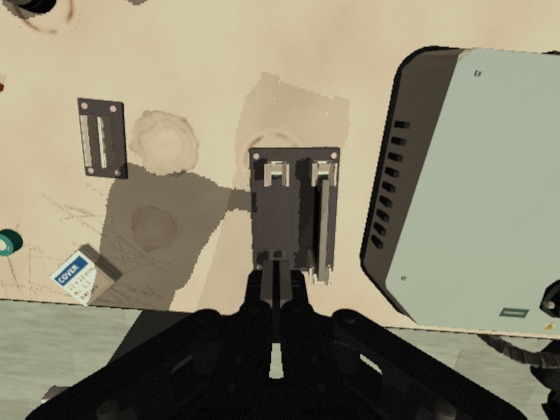

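Request:
{"op": "arm_command", "data": {"moves": [{"travel": [0,0,0],"dr": [0,0,5.5],"gripper": 1},{"travel": [0,0,0],"dr": [0,0,5.5],"gripper": 1},{"travel": [-49.5,-4,0],"dr": [0,0,0],"gripper": 1},{"travel": [-49.5,-4,0],"dr": [0,0,0],"gripper": 1},{"travel": [-49.5,-4,0],"dr": [0,0,0],"gripper": 1},{"travel": [-49.5,-4,0],"dr": [0,0,0],"gripper": 1},{"travel": [-49.5,-4,0],"dr": [0,0,0],"gripper": 1},{"travel": [-49.5,-4,0],"dr": [0,0,0],"gripper": 1},{"travel": [-49.5,-4,0],"dr": [0,0,0],"gripper": 1},{"travel": [-49.5,-4,0],"dr": [0,0,0],"gripper": 1},{"travel": [-49.5,-4,0],"dr": [0,0,0],"gripper": 1},{"travel": [0,0,0],"dr": [0,0,0],"gripper": 1}]}}

```text
clock: 4.05
ee_pos: [631.0, 247.3, 404.2]
tcp_rot: [0.0, -0.671, 0.741, 0.001]
force: [0.0, -1.4, -0.4]
gripper_width: 0.004
```

Run:
```python
from h import *
c1=np.load("w1.npy",allow_pickle=True).item()
for u,z in(((249,149),8),((340,149),8),((273,165),59),((79,98),6),((125,101),6),((127,178),6),((85,176),6)): print(u,ray(c1,u,z).round(1))
c=manip.get_calibration("wrist");im=manip.read_camera("wrist")
cv2.imwrite("pics/w2.png",cv2.cvtColor(im,cv2.COLOR_RGB2BGR));np.save("w2.npy",c,allow_pickle=True)
plan([632,243,128],goal(-96));print(manip.sense()["joint_pos"].round(2))
```

```text
(249, 149) [ 585.6 -159.8    8. ]
(340, 149) [ 594.9 -267.3    8. ]
(273, 165) [ 578.1 -189.5   59. ]
(79, 98) [625.5  35.3   6. ]
(125, 101) [626.8 -16.3   6. ]
(127, 178) [537.2 -12.2   6. ]
(85, 176) [535.2  39.    6. ]
t 4.1 tcp [631.5 244.8 404.2] grasp [631.3 244.9 249.2] w 0.002 F [ 0.9 -1.1 -0.1]
 travel [  1.8  -0.8 121.2] dr [0.04 0.02 0.16]
[-0.19  0.53 -0.33  1.46  0.18  1.18 -2.22]
```

View pics/w2.png

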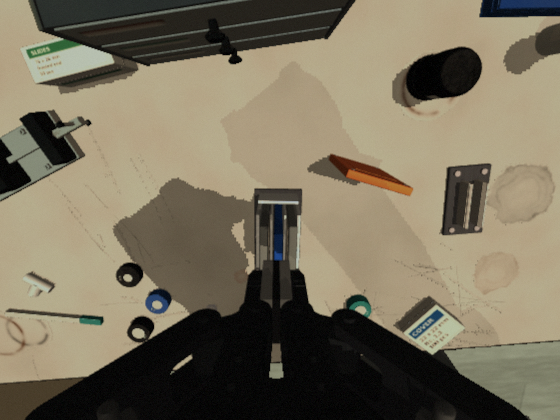

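Wrist picture: the file's far base edge runs from (255,189) to (301,189), with the back stop at row 203 and the blue panel's far top end near (279,206). The fingers hide the rest.

Run:
```python
from h import *
c=np.load("w2.npy",allow_pickle=True).item()
for u,z in(((255,189),6),((301,189),6),((278,190),6),((279,206),124),((273,206),124),((285,206),124)): print(u,ray(c,u,z).round(1))
im=cv2.imread("pics/w2.png");cv2.imwrite("pics/w2c.png",cv2.resize(im[180:280,220:340],None,fx=5,fy=5,interpolation=cv2.INTER_CUBIC))
```

```text
(255, 189) [622.  275.1   6. ]
(301, 189) [616.3 218.3   6. ]
(278, 190) [617.9 246.8   6. ]
(279, 206) [634.7 244.8 124. ]
(273, 206) [635.2 250.  124. ]
(285, 206) [634.2 239.7 124. ]
```

View pics/w2c.png

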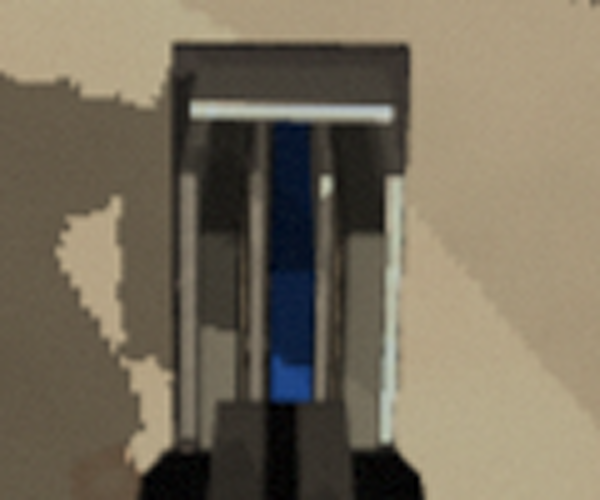

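Request:
{"op": "arm_command", "data": {"moves": [{"travel": [0,0,40],"dr": [0,0,0],"gripper": 1},{"travel": [0,0,40],"dr": [0,0,0],"gripper": 1},{"travel": [0,0,32],"dr": [0,0,0],"gripper": 1},{"travel": [0,0,7.5],"dr": [0,0,0],"gripper": 1},{"travel": [0,0,0],"dr": [0,0,0],"gripper": 1},{"travel": [0,8,0],"dr": [0,0,0],"gripper": 1},{"travel": [0,8,0],"dr": [0,0,0],"gripper": 1},{"travel": [0,8,0],"dr": [0,0,0],"gripper": 1}]}}

```text
clock: 5.1
ee_pos: [607.2, 245.8, 285.9]
tcp_rot: [0.0, -0.669, 0.743, -0.0]
force: [0.3, -0.4, 0.5]
gripper_width: 0.001
```

Run:
```python
from h import *
plan([632,243,128],goal(-96))
im=manip.read_camera("scene");cv2.imwrite("pics/s3.png",cv2.cvtColor(cv2.resize(im[200:340,180:320],None,fx=4,fy=4,interpolation=cv2.INTER_CUBIC),cv2.COLOR_RGB2BGR))
```

```text
t 5.1 tcp [607.2 245.8 285.9] grasp [607.4 245.8 130.9] w 0.001 F [ 0.3 -0.4  0.5]
 travel [  0.2 -24.9   2.9] dr [-0.04  0.02  0.02]
```

Request:
{"op": "arm_command", "data": {"moves": [{"travel": [0,8,0],"dr": [0,0,0],"gripper": 1},{"travel": [0,8,0],"dr": [0,0,0],"gripper": 1},{"travel": [0,8,0],"dr": [0,0,0],"gripper": 1},{"travel": [0,8,0],"dr": [0,0,0],"gripper": 1},{"travel": [0,8,0],"dr": [0,0,0],"gripper": 1},{"travel": [0,4,0],"dr": [0,0,0],"gripper": 1}]}}

```text
clock: 5.9
ee_pos: [563.6, 250.3, 285.2]
tcp_rot: [-0.0, -0.669, 0.743, 0.0]
force: [0.0, 0.3, -0.1]
gripper_width: 0.002
```

Run:
```python
from h import *
plan([632,243,128],goal(-96))
im=manip.read_camera("scene");cv2.imwrite("pics/s4.png",cv2.cvtColor(cv2.resize(im[200:340,180:320],None,fx=4,fy=4,interpolation=cv2.INTER_CUBIC),cv2.COLOR_RGB2BGR))
```

```text
t 5.9 tcp [563.6 250.3 285.2] grasp [563.5 250.3 130.2] w 0.002 F [ 0.   0.3 -0.1]
 travel [  0.2 -68.8   2.2] dr [0.01 0.   0.02]
```

View pics/s4.png

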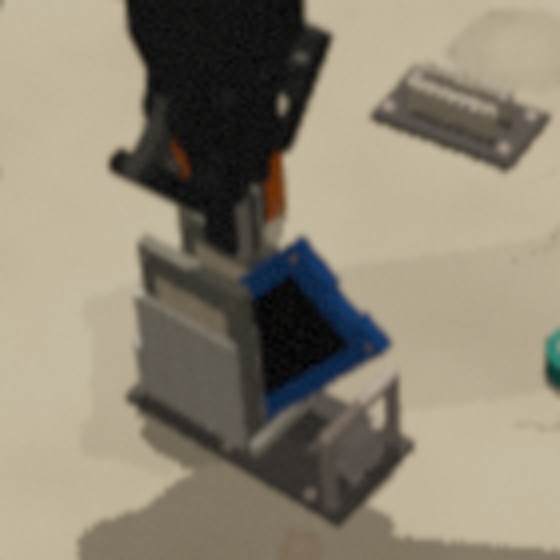

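Panel now leans forward out of the file near the rail (its upper end is at (385,345) in the crop, the rail bar at (395,365)), and the greys stand. Raise next, then settle.

Request:
{"op": "arm_command", "data": {"moves": [{"travel": [0,0,-30],"dr": [0,0,0],"gripper": 1},{"travel": [0,0,-45],"dr": [0,0,0],"gripper": 0.0},{"travel": [0,0,-45],"dr": [-10,0,0],"gripper": 0.0},{"travel": [0,0,0],"dr": [-10,0,0],"gripper": 0.0},{"travel": [0,0,0],"dr": [0,0,0],"gripper": 0.0}]}}

```text
clock: 6.58
ee_pos: [564.9, 249.6, 404.5]
tcp_rot: [-0.116, -0.658, 0.732, 0.129]
force: [-0.6, -0.4, -0.1]
gripper_width: 0.505
```

Run:
```python
from h import *
G=goal(-96,-20);g=np.array([518.3,255.9,95.5])
plan(g-70*G[:,2],G);plan(g,G);print(manip.sense()["joint_pos"].round(2))
c=manip.get_calibration("wrist");im=manip.read_camera("wrist");np.save("w5.npy",c,allow_pickle=True)
cv2.imwrite("pics/w5.png",cv2.cvtColor(im,cv2.COLOR_RGB2BGR))
b=manip.boxes_of("wrist","panel");print(b)
```

```text
t 6.58 tcp [564.9 249.6 404.5] grasp [512.1 255.2 258.8] w 0.505 F [-0.6 -0.4 -0.1]
 travel [ -1.5 -61.5  81.4] dr [ 0.01  0.02 -0.08]
t 6.58 tcp [564.9 249.6 404.5] grasp [512.1 255.2 258.8] w 0.505 F [-0.6 -0.4 -0.1]
 travel [ -1.5 -61.5 151.4] dr [ 0.01  0.02 -0.08]
[-0.15  0.51 -0.39  1.52 -0.01  1.43 -2.2 ]
[{'box': [266.8, 27.7, 285.1, 178.3], 'p': 0.58}, {'box': [406.7, 140.7, 485.3, 206.0], 'p': 0.43}]
```

View pics/w5.png

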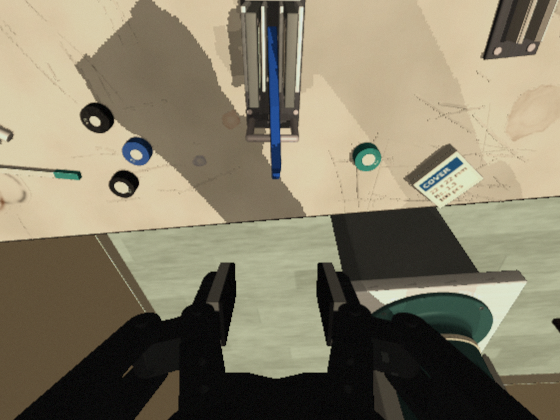

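Panel rests on the rail: its back edge runs from (272,28) to its upper end at (276,176), slightly skewed in its bay. The rail is at row 135.

Run:
```python
from h import *
c=np.load("w5.npy",allow_pickle=True).item()
def F(x,y,z):
    a=np.radians(-5.8);return [551.5+x*np.cos(a)-y*np.sin(a),252.5+x*np.sin(a)+y*np.cos(a),z]
print(proj(c,[F(-50.7,0,131),F(39.6,0,55),F(-61,0,55),F(-61,24,55),F(-61,-24,55),F(-33.4,0,95.5)]).round(1))
for u,z in (((276,173),131),((273,60),80)): print(ray(c,u,z).round(1))
```

```text
[[274.4 172.6]
 [273.8  31.3]
 [274.8 142.6]
 [251.7 142.8]
 [297.9 142.5]
 [274.4 134.5]]
[500.6 256.3 131. ]
[574.6 250.9  80. ]
```

Request:
{"op": "arm_command", "data": {"moves": [{"travel": [-1,-31,20],"dr": [0,0,0],"gripper": 0.0},{"travel": [0,-30.5,20],"dr": [0,0,0],"gripper": 0.0},{"travel": [0,0,40],"dr": [0,0,0],"gripper": 0.0},{"travel": [0,0,40],"dr": [0,0,0],"gripper": 0.0},{"travel": [0,0,31.4],"dr": [0,0,0],"gripper": 0.0},{"travel": [0,0,0],"dr": [0,0,0],"gripper": 0.0},{"travel": [0,0,0],"dr": [0,0,0],"gripper": 0.0}]}}

```text
clock: 7.55
ee_pos: [570.8, 250.8, 243.2]
tcp_rot: [-0.115, -0.659, 0.732, 0.128]
force: [-0.7, 0.2, 0.4]
gripper_width: 0.499
```

Run:
```python
from h import *
plan([518.3,255.4,95.5],goal(-96,-20))
```

```text
t 7.55 tcp [570.8 250.8 243.2] grasp [518.4 256.4  97.4] w 0.499 F [-0.7  0.2  0.4]
 travel [ 0.9 -1.   1.8] dr [-0.15  0.03  0.03]
```

Request:
{"op": "arm_command", "data": {"grip_force": 40, "moves": [{"travel": [0,0,0],"dr": [0,0,0],"gripper": 1},{"travel": [0,0,0],"dr": [0,0,0],"gripper": 1},{"travel": [0,0,0],"dr": [0,0,0],"gripper": 1},{"travel": [0,0,0],"dr": [0,0,0],"gripper": 1},{"travel": [0,3,-9],"dr": [0,0,0],"gripper": 1},{"travel": [0,7,-18],"dr": [0,0,0],"gripper": 1},{"travel": [0,10,-28],"dr": [0,0,0],"gripper": 1},{"travel": [0,10,-28],"dr": [0,0,0],"gripper": 1},{"travel": [0,14,-38],"dr": [0,0,0],"gripper": 1},{"travel": [0,10,-28],"dr": [0,0,0],"gripper": 1},{"travel": [0,0,0],"dr": [0,0,0],"gripper": 1}]}}

```text
clock: 8.93
ee_pos: [570.4, 250.5, 403.9]
tcp_rot: [-0.114, -0.659, 0.732, 0.128]
force: [0.1, 1.4, -0.9]
gripper_width: 0.088
```

Run:
```python
from h import *
plan([580,13,230],goal(-90,20))
im=manip.read_camera("scene");cv2.imwrite("pics/s6.png",cv2.cvtColor(cv2.resize(im[140:340,180:400],None,fx=2.5,fy=2.5,interpolation=cv2.INTER_CUBIC),cv2.COLOR_RGB2BGR))
```

```text
t 8.93 tcp [570.4 250.5 403.9] grasp [518.3 256.2 258.1] w 0.088 F [ 0.1  1.4 -0.9]
 travel [240.8   7.9  32.5] dr [39.73  0.08 -6.13]
```

View pics/s6.png

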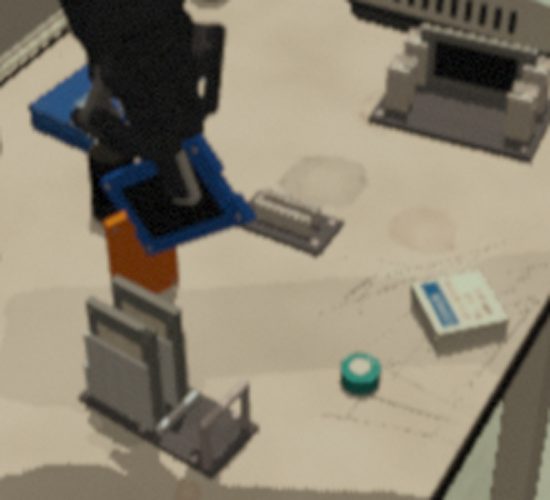

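Request:
{"op": "arm_command", "data": {"moves": [{"travel": [30,0,0],"dr": [9.9,0,-1.5],"gripper": 1},{"travel": [40,0,0],"dr": [9.9,0,-1.5],"gripper": 1},{"travel": [40,0,0],"dr": [9.9,0,-1.5],"gripper": 1},{"travel": [40,0,0],"dr": [9.9,0,-1.5],"gripper": 1},{"travel": [40,0,0],"dr": [0,0,0],"gripper": 1},{"travel": [30,0,0],"dr": [0,0,0],"gripper": 1},{"travel": [0,0,0],"dr": [0,0,0],"gripper": 1},{"travel": [0,0,0],"dr": [0,0,0],"gripper": 1}]}}

```text
clock: 9.98
ee_pos: [560.5, 31.3, 399.1]
tcp_rot: [0.12, -0.696, 0.697, -0.12]
force: [-0.8, 0.3, -1.0]
gripper_width: 0.09
```

Run:
```python
from h import *
c=np.load("w2.npy",allow_pickle=True).item()
print("stand",[ray(c,u,6).round(1)[:2] for u in((447,165),(490,163),(487,236),(443,234))])
plan([555,13,130],goal(-90,20));print(manip.sense()["joint_pos"].round(2))
for n in("scene","wrist","top"):
    im=manip.read_camera(n);cv2.imwrite(f"pics/{n}7.png",cv2.cvtColor(im,cv2.COLOR_RGB2BGR))
    np.save(n+"7.npy",manip.get_calibration(n),allow_pickle=True)
    b=manip.cut_out(n,"panel");print(n,[(d["p"],np.round(d["box"])) for d in b])
    if b: 
        m=b[0]["mask"].astype(np.uint8);r=cv2.minAreaRect(cv2.findNonZero(m));print(cv2.boxPoints(r).round(1).tolist())
a=cv2.imread("pics/scene7.png")[120:320,200:420];w=cv2.imread("pics/wrist7.png")
w=w[0:260,140:420]
cv2.imwrite("pics/c7.png",np.hstack([cv2.resize(a,(420,382)),cv2.resize(w,(380,382))]))
```

```text
stand [array([628.6,  40.6]), array([625.9, -10.7]), array([529.1, -19. ]), array([537.6,  38.4])]
t 9.97 tcp [560.5  31.3 399.1] grasp [612.5  31.3 253. ] w 0.09 F [-0.8  0.3 -1. ]
 travel [18.5 96.5 96.7] dr [ 0.42 -0.01 -0.1 ]
[ 0.13  0.25 -0.29  1.89  0.19  0.68 -1.84]
scene [(0.78, array([236., 117., 291., 158.]))]
[[231.3000030517578, 142.89999389648438], [238.8000030517578, 114.0], [297.0, 129.10000610351562], [289.5, 157.89999389648438]]
wrist [(0.61, array([264., 103., 292., 378.]))]
[[265.0, 377.0], [265.0, 101.0], [286.0, 101.0], [286.0, 377.0]]
top [(0.67, array([302., 126., 308., 159.])), (0.52, array([187., 188., 192., 224.]))]
[[301.0, 127.0], [305.0, 127.0], [305.0, 157.0], [301.0, 157.0]]
```

View pics/c7.png

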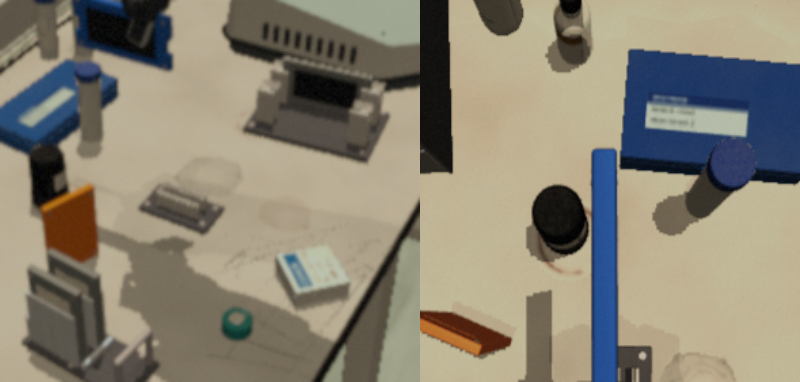

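Panel held level, spine down, and clear of everything. I check its pose in the hand numerically.

```bash
cat >> h.py <<'E'
def panel_pts(g,yaw,pitch,s,d):
    """panel held at grasp g: s from foot along length, d from spine; spine down, panel z towards -heading; pitch = panel z raised"""
    a=np.radians(yaw);p=np.radians(pitch);h=np.array([np.cos(a),np.sin(a),0])
    Z=-h*np.cos(p)+np.array([0,0,np.sin(p)]);X=np.array([0,0,1])*np.cos(p)+h*np.sin(p)
    return lambda x,z,y=0:np.array(g)+Z*(z-s)+X*(x-d)+y*np.cross(Z,X)
E
python3 - <<'E'
from h import *
s,t,A=tcp();g=t+155*A[:,2];print(g,"tool x yaw",np.degrees(np.arctan2(A[1,0],A[0,0])))
f=panel_pts(g,0,0,82,48)
for n in("scene","wrist"):
    c=np.load(n+"7.npy",allow_pickle=True).item()
    print(n,"spine-foot,spine-end,back-end,back-foot",proj(c,[f(0,0),f(0,118),f(64,118),f(64,0)]).round(1).tolist())
im=cv2.imread("pics/scene7.png").astype(int);b,gg,r=im[...,0],im[...,1],im[...,2]
m=((b-r>40)&(b>70)).astype(np.uint8);m[:,:228]=0;m[:100]=0;m[165:]=0;m[:,310:]=0
print("blue box",cv2.boundingRect(cv2.findNonZero(m)))
# lowest blue row per column
for u in range(232,300,4):
    v=np.flatnonzero(m[:,u]); print(u,(v.min(),v.max()) if len(v) else None,end=" ")
w=cv2.imread("pics/wrist7.png").astype(int);mw=((w[...,0]-w[...,2]>50)&(w[...,0]>70))
for v in range(96,250,6):
    u=np.flatnonzero(mw[v,255:300]);print(v,(255+u.min(),255+u.max()) if len(u) else None,end=" ")
cv2.imwrite("pics/s7c.png",cv2.resize(cv2.imread("pics/scene7.png")[90:190,220:320],None,fx=6,fy=6,interpolation=cv2.INTER_CUBIC))
E
```

```text
[612.78201565  31.4498926  253.33613348] tool x yaw -90.06398387995938
scene spine-foot,spine-end,back-end,back-foot [[242.3, 143.1], [291.7, 158.1], [291.4, 130.2], [240.2, 115.8]]
wrist spine-foot,spine-end,back-end,back-foot [[276.4, 146.3], [276.6, 332.3], [276.9, 389.8], [276.5, 112.0]]
blue box (228, 115, 61, 50)
232 (np.int64(154), np.int64(164)) 236 (np.int64(152), np.int64(164)) 240 (np.int64(116), np.int64(158)) 244 (np.int64(117), np.int64(159)) 248 (np.int64(117), np.int64(159)) 252 (np.int64(118), np.int64(159)) 256 (np.int64(120), np.int64(164)) 260 (np.int64(120), np.int64(123)) 264 None 268 None 272 None 276 None 280 None 284 (np.int64(128), np.int64(129)) 288 (np.int64(130), np.int64(149)) 292 None 296 None 96 (np.int64(289), np.int64(299)) 102 (np.int64(268), np.int64(299)) 108 (np.int64(267), np.int64(284)) 114 (np.int64(267), np.int64(284)) 120 (np.int64(267), np.int64(284)) 126 (np.int64(267), np.int64(284)) 132 (np.int64(267), np.int64(284)) 138 (np.int64(267), np.int64(284)) 144 (np.int64(267), np.int64(284)) 150 (np.int64(267), np.int64(284)) 156 (np.int64(267), np.int64(284)) 162 (np.int64(267), np.int64(284)) 168 (np.int64(267), np.int64(284)) 174 (np.int64(267), np.int64(284)) 180 (np.int64(267), np.int64(284)) 186 (np.int64(267), np.int64(284)) 192 (np.int64(267), np.int64(284)) 198 (np.int64(267), np.int64(284)) 204 (np.int64(267), np.int64(284)) 210 (np.int64(267), np.int64(284)) 216 (np.int64(267), np.int64(284)) 222 (np.int64(267), np.int64(284)) 228 (np.int64(267), np.int64(284)) 234 (np.int64(267), np.int64(284)) 240 (np.int64(267), np.int64(284)) 246 (np.int64(267), np.int64(284))
```

View pics/s7c.png

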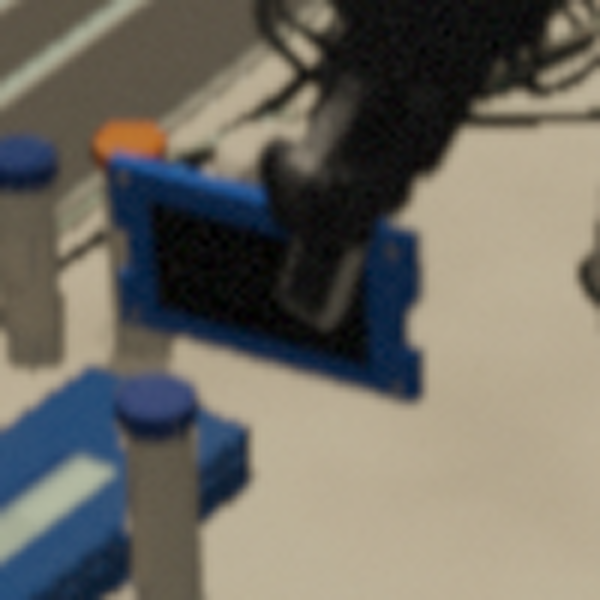

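Run:
```python
from h import *
from scipy.optimize import least_squares
s,t,A=tcp();g=t+155*A[:,2]
cs=np.load("scene7.npy",allow_pickle=True).item();cw=np.load("wrist7.npy",allow_pickle=True).item()
obs=np.array([(240.2,143.5),(289,156.3),(289.2,129.2),(238.5,115.8)])
def res(p):
    f=panel_pts(g,0,p[0],p[1],p[2])
    a=(proj(cs,[f(0,0,),f(0,118),f(64,118),f(64,0)])-obs).ravel()
    return np.r_[a,(proj(cw,[f(64,0)])[0,1]-101.5)*.4]
r=least_squares(res,[0,82,48]);print(r.x,res(r.x).round(1))
p=r.x
for z in (75,38):
    T=goal(-90,20+p[0]);f=panel_pts([0,0,0],0,0,p[1],p[2]);
    plan(np.array([579.5,12.5,z])-f(32,59),T)
```

```text
[ 0.95608088 87.06186865 47.72615609] [ 0.5 -0.4  0.9  0.9 -0.2 -0.1 -0.4 -0.1 -0.4]
t 10.28 tcp [560.7  31.4 399.3] grasp [612.8  31.4 253.3] w 0.093 F [-0.   0.8 -0.8]
 travel [ 19.1 116.  132.6] dr [ 1.33  0.   -0.07]
t 10.28 tcp [560.7  31.4 399.3] grasp [612.8  31.4 253.3] w 0.093 F [-0.   0.8 -0.8]
 travel [ 19.1 128.4 167.5] dr [ 1.33  0.   -0.07]
```

Request:
{"op": "arm_command", "data": {"moves": [{"travel": [4.1,23.2,26.5],"dr": [1.3,0,0],"gripper": 1},{"travel": [4,23.2,26.5],"dr": [0,0,0],"gripper": 1},{"travel": [4,23.2,26.5],"dr": [0,0,0],"gripper": 1},{"travel": [4,23.2,26.5],"dr": [0,0,0],"gripper": 1},{"travel": [3,23.2,26.5],"dr": [0,0,0],"gripper": 1},{"travel": [0,0,0],"dr": [0,0,0],"gripper": 1},{"travel": [0,0,0],"dr": [0,0,0],"gripper": 1}]}}

```text
clock: 11.15
ee_pos: [499.9, 12.4, 235.7]
tcp_rot: [0.129, -0.695, 0.696, -0.129]
force: [1.2, 1.1, -0.5]
gripper_width: 0.089
```

Run:
```python
from h import *
T=goal(-90,21);f=panel_pts([0,0,0],0,0,87,47.7)
for z in(75,40): plan(np.array([579.5,12.5,z])-f(32,59),T)
for n in("wrist","top"):
    im=manip.read_camera(n);cv2.imwrite(f"pics/{n}8.png",cv2.cvtColor(im,cv2.COLOR_RGB2BGR));np.save(n+"8.npy",manip.get_calibration(n),allow_pickle=True)
a=cv2.imread("pics/top8.png")[180:250,280:340];w=cv2.imread("pics/wrist8.png")[60:340,160:400]
cv2.imwrite("pics/c8.png",np.hstack([cv2.resize(a,(360,420),interpolation=cv2.INTER_CUBIC),cv2.resize(w,(360,420))]))
```

```text
t 11.15 tcp [499.9  12.4 235.7] grasp [555.5  12.5  91. ] w 0.089 F [ 1.2  1.1 -0.5]
 travel [-0.   3.8 -1.1] dr [-0.02  0.   -0.08]
t 11.15 tcp [499.9  12.4 235.7] grasp [555.5  12.5  91. ] w 0.089 F [ 1.2  1.1 -0.5]
 travel [-0.  16.4 31.5] dr [-0.02  0.   -0.08]
```

View pics/c8.png

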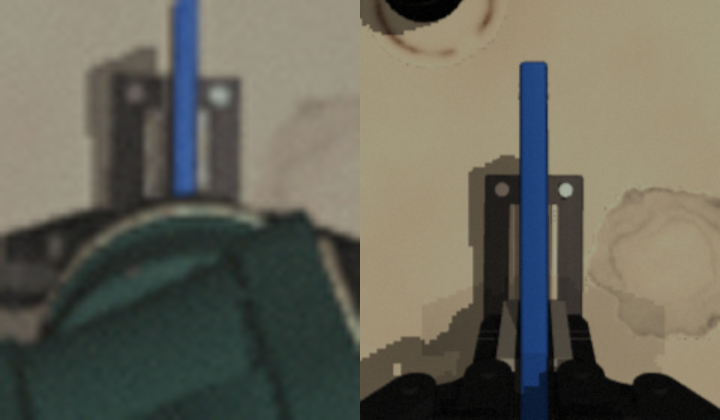

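Wrist crop: the stand base (columns 484–583) and the panel (520–548) share the same centre line and heading. I only need the x position from the far base edge, at crop row 176 (image row 177).

Run:
```python
from h import *
c=np.load("wrist8.npy",allow_pickle=True).item()
im=cv2.imread("pics/wrist8.png",0).astype(int);print(im[168:186,250].tolist(),im[168:186,300].tolist())
print(ray(c,(250,177),6),ray(c,(300,177),6),ray(c,(242.7,200),6),ray(c,(308.7,200),6))
w=cv2.imread("pics/wrist8.png").astype(int);m=((w[...,0]-w[...,2]>50));print("far end row",np.flatnonzero(m[60:,276])[0]+60)
s,t,A=tcp();f=panel_pts(t+155*A[:,2],0,0,87,47.7);print(proj(c,[f(64,0),f(64,30)]))
```

```text
[83, 80, 81, 81, 80, 83, 82, 81, 55, 26, 27, 31, 31, 32, 30, 43, 67, 76] [150, 150, 151, 150, 150, 149, 148, 150, 115, 66, 61, 67, 61, 64, 69, 111, 154, 167]
[625.50211266  32.00383158   6.        ] [625.40653918  -6.21635316   6.        ] [607.89353095  37.5565245    6.        ] [607.77289406 -12.75574689   6.        ]
far end row 102
[[275.54914389 101.74385697]
 [275.70667771 170.42775902]]
```

Request:
{"op": "arm_command", "data": {"moves": [{"travel": [0,6,7],"dr": [0,0,0],"gripper": 1},{"travel": [0,3.3,8.7],"dr": [0,0,0],"gripper": 1},{"travel": [0,3.3,8.7],"dr": [0,0,0],"gripper": 1},{"travel": [0,3.3,8.6],"dr": [0,0,0],"gripper": 1},{"travel": [0,0,0],"dr": [0,0,0],"gripper": 1},{"travel": [0,0,0],"dr": [0,0,0],"gripper": 1}]}}

```text
clock: 12.0
ee_pos: [495.9, 11.9, 198.0]
tcp_rot: [0.128, -0.695, 0.696, -0.128]
force: [-0.3, 0.3, -1.0]
gripper_width: 0.087
```

Run:
```python
from h import *
T=goal(-90,21);f=panel_pts([0,0,0],0,0,87,47.7)
plan(np.array([580.5,12.4,38])-f(32,59),T);print(manip.sense()["torque"])
```

```text
t 12.0 tcp [495.9  11.9 198. ] grasp [551.2  11.9  53.2] w 0.087 F [-0.3  0.3 -1. ]
 travel [-0.5 -1.2  0. ] dr [ 0.07 -0.02 -0.13]
[ 0.01643137  0.45143131 -0.03588528]
```

Request:
{"op": "arm_command", "data": {"moves": [{"travel": [0,0.5,1.4],"dr": [0,0,0],"gripper": 1},{"travel": [0,0,0],"dr": [0,0,0],"gripper": 0.1},{"travel": [0,0,0],"dr": [0,0,0],"gripper": 0.1},{"travel": [0,0,0],"dr": [0,0,0],"gripper": 0.1},{"travel": [0,0,0],"dr": [0,0,0],"gripper": 0.1},{"travel": [0,0,-30],"dr": [0,0,0],"gripper": 0.1},{"travel": [0,0,-40],"dr": [0,0,0],"gripper": 0.1},{"travel": [0,0,-40],"dr": [-10.5,0,0],"gripper": 0.1},{"travel": [0,0,0],"dr": [-10.5,0,0],"gripper": 0.1},{"travel": [0,0,0],"dr": [0,0,0],"gripper": 0.1}]}}

```text
clock: 13.25
ee_pos: [460.9, 10.2, 291.4]
tcp_rot: [0.011, -0.704, 0.71, -0.016]
force: [1.2, 0.0, -1.4]
gripper_width: 0.448
```

Run:
```python
from h import *
plan([580.5,12.4,120],goal(-90))
for n in("wrist","scene"):
    im=manip.read_camera(n);cv2.imwrite(f"pics/{n}9.png",cv2.cvtColor(im,cv2.COLOR_RGB2BGR));np.save(n+"9.npy",manip.get_calibration(n),allow_pickle=True)
a=cv2.imread("pics/scene9.png")[170:260,240:340];w=cv2.imread("pics/wrist9.png")[0:300,160:400]
cv2.imwrite("pics/c9.png",np.hstack([cv2.resize(a,(440,400),interpolation=cv2.INTER_CUBIC),cv2.resize(w,(320,400))]))
```

```text
t 13.25 tcp [460.9  10.2 291.4] grasp [466.8   9.2 136.5] w 0.448 F [ 1.2  0.  -1.4]
 travel [  -3.4 -118.9   20.9] dr [-2.2  -0.37 -0.54]
```

The viewer limit is reached, so I go on with numbers: project the expected panel in the stand and compare with the blue pixels.

```bash
cat >> h.py <<'E'
from scipy.optimize import minimize
def blue(n,k,grow=25,pred=None):
    w=cv2.imread(f"pics/{n}{k}.png").astype(int)
    m=(w[...,0]-w[...,2]>35)&(w[...,0]>45)
    z=np.zeros(m.shape,np.uint8)
    if pred is not None:
        cv2.fillConvexPoly(z,cv2.convexHull(pred.astype(np.int32)),1);z=cv2.dilate(z,np.ones((grow,grow)));m&=z>0
    return m
def standing(cx,cy,yaw,cz=38,roll=0):
    a=np.radians(yaw);h=np.array([np.cos(a),np.sin(a),0]);l=np.array([-h[1],h[0],0])
    return lambda x,y,z:np.array([cx,cy,cz])+h*x+l*y+np.array([0,0,z])
E
python3 - <<'E'
from h import *
f=standing(580.5,12.4,0)
for n in("scene","wrist"):
    c=np.load(n+"9.npy",allow_pickle=True).item()
    P=proj(c,[f(x,y,z) for z in(-32,32) for x in(-59,59) for y in(-4,4)])
    m=blue(n,9,15,P);r=cv2.boundingRect(cv2.findNonZero(m.astype(np.uint8)));print(n,P.round(0).tolist(),"blue x,y,w,h",r,m.sum())
    if n=="wrist":
        for v in range(r[1],r[1]+r[3],12):
            u=np.flatnonzero(m[v]);print(v,u.min() if len(u) else None,u.max() if len(u) else None,end="; ")
        print([ (k,[(round(d["p"],2),d["box"]) for d in manip.boxes_of(k,"panel")]) for k in("scene","wrist")])
E
```

```text
scene [[319.0, 235.0], [318.0, 237.0], [274.0, 219.0], [272.0, 221.0], [320.0, 213.0], [318.0, 215.0], [273.0, 196.0], [271.0, 198.0]] blue x,y,w,h (273, 198, 46, 38) 444
wrist [[276.0, 152.0], [266.0, 152.0], [274.0, -13.0], [263.0, -13.0], [276.0, 162.0], [263.0, 162.0], [274.0, -65.0], [259.0, -65.0]] blue x,y,w,h (261, 0, 15, 163) 2156
0 261 274; 12 261 274; 24 262 274; 36 262 275; 48 262 275; 60 262 275; 72 262 275; 84 263 275; 96 263 275; 108 263 275; 120 263 275; 132 263 275; 144 264 275; 156 264 275; [('scene', []), ('wrist', [(0.79, [258.9, 2.1, 281.2, 164.2]), (0.66, [0.6, 46.8, 21.9, 199.1]), (0.47, [95.0, 228.0, 141.6, 267.0])])]
```

Request:
{"op": "arm_command", "data": {"moves": [{"travel": [-1,-30,5],"dr": [-1.0,-0.4,-0.5],"gripper": 0.1},{"travel": [-1,-30,5],"dr": [-1,0,0],"gripper": 0.1},{"travel": [-1,-30,5],"dr": [0,0,0],"gripper": 0.1},{"travel": [0,-29,5],"dr": [0,0,0],"gripper": 0.1},{"travel": [0,0,0],"dr": [0,0,0],"gripper": 0.1},{"travel": [0,0,0],"dr": [0,0,0],"gripper": 0.1}]}}

```text
clock: 14.2
ee_pos: [578.9, 14.2, 272.9]
tcp_rot: [-0.001, 0.708, -0.706, 0.001]
force: [0.1, -0.3, 0.1]
gripper_width: 0.448
```

Run:
```python
from h import *
plan([580.5,12.4,54],goal(-90))
c=manip.get_calibration("wrist")
im=manip.read_camera("wrist");cv2.imwrite("pics/wrist10.png",cv2.cvtColor(im,cv2.COLOR_RGB2BGR))
f=standing(580.5,12.4,0)
P=proj(c,[f(x,y,z) for z in(-32,32) for x in(-59,59) for y in(-4,4)]);print(P.round(0).tolist())
m=blue("wrist",10,31,P);ys=np.flatnonzero(m.any(1));print(ys.min(),ys.max())
for v in range(ys.min(),ys.max(),20):
    u=np.flatnonzero(m[v]);print(v,u.min() if len(u) else None,u.max() if len(u) else None,end="; ")
```

```text
t 14.2 tcp [578.9  14.2 272.9] grasp [579.4  14.1 117.9] w 0.448 F [ 0.1 -0.3  0.1]
 travel [ 1.7 -1.4 63.9] dr [-0.15 -0.04  0.12]
[[282.0, 278.0], [273.0, 278.0], [283.0, 142.0], [273.0, 142.0], [284.0, 327.0], [272.0, 327.0], [286.0, 153.0], [272.0, 153.0]]
146 327
146 274 283; 166 274 286; 186 273 286; 206 273 285; 226 273 285; 246 274 284; 266 274 284; 286 274 284; 306 274 284; 326 274 283;
```

Request:
{"op": "arm_command", "data": {"grip_force": 60, "moves": [{"travel": [1.8,-1.2,24],"dr": [0,0,0],"gripper": 0.1},{"travel": [0,0,25],"dr": [0,0,0],"gripper": 0.1},{"travel": [0,0,15],"dr": [0,0,0],"gripper": 0.1},{"travel": [0,0,0],"dr": [0,0,0],"gripper": 0.1},{"travel": [0,0,0],"dr": [0,0,0],"gripper": 1},{"travel": [0,0,0],"dr": [0,0,0],"gripper": 1},{"travel": [0,0,0],"dr": [0,0,0],"gripper": 1},{"travel": [0,0,0],"dr": [0,0,0],"gripper": 1}]}}

```text
clock: 15.25
ee_pos: [581.2, 11.9, 210.2]
tcp_rot: [-0.001, 0.707, -0.707, 0.001]
force: [-1.7, 0.1, 8.1]
gripper_width: 0.085
```

Run:
```python
from h import *
plan([580.5,12.4,54],goal(-90))
```

```text
t 15.25 tcp [581.2  11.9 210.2] grasp [581.8  11.8  55.2] w 0.085 F [-1.7  0.1  8.1]
 travel [-0.5  0.7  1.2] dr [-0.21 -0.03  0.06]
```

Request:
{"op": "arm_command", "data": {"moves": [{"travel": [0,0,-10],"dr": [0,0,0],"gripper": 1},{"travel": [0,0,-30],"dr": [0,0,0],"gripper": 1},{"travel": [0,0,-40],"dr": [0,0,0],"gripper": 1},{"travel": [0,0,-40],"dr": [0,0,0],"gripper": 1},{"travel": [41,15,0],"dr": [0,0,0],"gripper": 1},{"travel": [41,15,0],"dr": [0,0,0],"gripper": 1},{"travel": [41,15,0],"dr": [0,0,0],"gripper": 1},{"travel": [41,15,0],"dr": [0,0,0],"gripper": 1},{"travel": [41,15,0],"dr": [0,0,-5.1],"gripper": 1},{"travel": [0,0,0],"dr": [0,0,0],"gripper": 1},{"travel": [0,0,0],"dr": [0,0,0],"gripper": 1}]}}

```text
clock: 16.62
ee_pos: [505.9, -192.9, 329.6]
tcp_rot: [-0.001, 0.738, -0.675, 0.001]
force: [0.9, -0.3, -0.9]
gripper_width: 0.082
```

Run:
```python
from h import *
plan([505,-196,160],goal(-84.9));print(manip.sense()["joint_pos"].round(2))
c=manip.get_calibration("wrist");np.save("wrist11.npy",c,allow_pickle=True)
im=manip.read_camera("wrist");cv2.imwrite("pics/wrist11.png",cv2.cvtColor(im,cv2.COLOR_RGB2BGR))
s,t,A=tcp();g=t+155*A[:,2]
f=standing(*g[:2],5.1,cz=g[2]-16)
P=proj(c,[f(x,y,z) for z in(-32,32) for x in(-59,59) for y in(-4,4)]);print(P.round(1).tolist())
m=blue("wrist",11,41,P);ys=np.flatnonzero(m.any(1));print(ys.min(),ys.max())
for v in range(ys.min(),ys.max(),20):
    u=np.flatnonzero(m[v]);print(v,u.min() if len(u) else None,u.max() if len(u) else None,end="; ")
r=standing(505,-196,5.1,cz=0)
N=["farL","farR","nearL","nearR","fpost in L","fpost in R","fp outL","fpoutR"]
print(proj(c,[r(83,29,8),r(83,-79,8),r(-83,29,8),r(-83,-79,8),r(49,10,59),r(49,-10,59),r(73,10,59),r(73,-10,59),r(59,-46,72),r(59,-54,72)]).round(1).tolist())
```

```text
t 16.62 tcp [ 505.9 -192.9  329.6] grasp [ 506.4 -192.9  174.6] w 0.082 F [ 0.9 -0.3 -0.9]
 travel [ 3.   1.3 14.6] dr [-0.16 -0.04  0.03]
[ 0.87  0.44 -0.7   1.88  0.35  0.94 -1.47]
[[280.9, 327.5], [269.3, 327.5], [282.0, 154.7], [267.8, 154.7], [283.0, 416.1], [266.6, 416.1], [285.4, 179.7], [263.5, 179.7]]
160 378
160 276 279; 180 268 284; 200 266 285; 220 266 286; 240 266 285; 260 267 285; 280 267 285; 300 268 283; 320 268 283; 340 268 283; 360 268 284; [[247.1, 111.6], [366.1, 111.6], [251.8, 273.1], [351.5, 273.1], [266.8, 157.7], [292.3, 157.7], [266.5, 126.0], [292.8, 126.0], [342.4, 146.7], [353.3, 146.7]]
```

Run:
```python
import cv2
w=cv2.imread("pics/wrist11.png");g=cv2.cvtColor(w,cv2.COLOR_BGR2GRAY)
print("panel col276",[tuple(int(x) for x in w[v,276]) for v in range(146,192,2)])
print("far edge c255",g[100:124,255].tolist());print("c320",g[100:124,320].tolist());print("c355",g[100:124,355].tolist())
for v in(118,150,200,240): print("row",v,"L",g[v,238:262].tolist(),"R",g[v,345:375].tolist())
for v in(128,132,140,148,156): print("post row",v,g[v,256:304].tolist())
```

```text
panel col276 [(149, 177, 194), (151, 180, 198), (154, 182, 199), (155, 184, 201), (105, 123, 138), (71, 79, 87), (70, 77, 85), (57, 33, 21), (50, 28, 14), (57, 30, 14), (141, 74, 36), (170, 98, 50), (169, 95, 48), (119, 66, 34), (54, 28, 14), (53, 28, 12), (55, 30, 15), (55, 28, 14), (54, 29, 11), (53, 27, 10), (115, 59, 26), (155, 82, 38), (168, 93, 47)]
far edge c255 [159, 148, 151, 164, 179, 191, 196, 200, 201, 146, 68, 73, 78, 81, 81, 58, 149, 204, 211, 210, 209, 208, 209, 176]
c320 [199, 200, 201, 199, 198, 199, 199, 200, 198, 136, 65, 81, 89, 87, 84, 86, 88, 87, 85, 84, 85, 86, 69, 55]
c355 [206, 204, 204, 205, 205, 203, 203, 204, 203, 140, 68, 83, 85, 86, 85, 59, 94, 168, 203, 216, 220, 168, 93, 116]
row 118 L [209, 207, 203, 199, 195, 188, 184, 186, 193, 167, 95, 72, 80, 55, 61, 171, 204, 211, 211, 212, 210, 198, 124, 81] R [85, 84, 87, 88, 89, 89, 88, 88, 84, 131, 203, 220, 223, 224, 223, 224, 198, 129, 96, 86, 111, 199, 218, 217, 217, 218, 218, 218, 218, 218]
row 150 L [206, 205, 206, 210, 211, 209, 206, 201, 198, 191, 123, 60, 69, 78, 78, 79, 49, 36, 39, 40, 39, 38, 37, 35
[... 1142 characters left out ...]
 202, 215, 215, 137, 78, 87]
post row 140 [37, 40, 36, 41, 39, 40, 40, 37, 39, 40, 35, 119, 173, 183, 194, 186, 179, 178, 178, 178, 194, 138, 93, 111, 126, 131, 129, 130, 132, 131, 130, 132, 109, 105, 86, 141, 139, 133, 133, 133, 134, 125, 201, 216, 215, 141, 83, 86]
post row 148 [37, 40, 40, 40, 38, 38, 38, 37, 36, 34, 37, 101, 170, 185, 202, 191, 179, 176, 179, 178, 182, 107, 39, 38, 40, 37, 39, 39, 41, 37, 59, 66, 63, 67, 60, 130, 139, 130, 134, 134, 110, 95, 190, 211, 190, 120, 80, 82]
post row 156 [75, 75, 77, 77, 81, 77, 80, 78, 76, 76, 77, 77, 81, 84, 80, 76, 81, 82, 81, 80, 80, 80, 76, 81, 80, 78, 80, 82, 81, 81, 79, 77, 82, 84, 81, 82, 83, 84, 84, 82, 80, 79, 84, 81, 80, 82, 83, 83]
```

Run:
```python
from h import *
c=np.load("wrist11.npy",allow_pickle=True).item();w=cv2.imread("pics/wrist11.png");g_=cv2.cvtColor(w,cv2.COLOR_BGR2GRAY)
s,t,A=tcp();g=t+155*A[:,2];print(g.round(1))
for dx,dz in((0,-16),(-1.3,-17.2),(-3,-17.2),(-4,-17.2),(-4,-16)):
    f=standing(*g[:2],5.1,cz=g[2]+dz);print(dx,dz,proj(c,[f(59+dx,0,z) for z in(-32,-12,5,32)]+[f(53+dx,0,-12)])[:,1].round(1))
for u in(268,271,280,283): print(u,[int(w[v,u,0]) for v in range(146,192,2)])
for u in(269,271,299,294): print("post col",u,g_[112:160,u].tolist())
for u,z in(((320,109.3),8),((284.8,148),59),((285.3,135),59),((284,148),52)):
    p=ray(c,u,z);a=np.radians(5.1);d=p-[505,-196,z];print(u,z,p.round(1),"rack-frame",(d[0]*np.cos(a)+d[1]*np.sin(a)).round(1),(-d[0]*np.sin(a)+d[1]*np.cos(a)).round(1))
```

```text
[ 506.6 -192.4  174.5]
0 -16 [154.7 160.4 166.5 179.7 172.2]
-1.3 -17.2 [156.7 162.6 168.8 182.4 174.3]
-3 -17.2 [159.7 165.9 172.5 186.9 177.5]
-4 -17.2 [161.5 167.9 174.7 189.5 179.5]
-4 -16 [161.8 168.3 175.2 190.3 180. ]
268 [141, 140, 142, 142, 142, 70, 71, 73, 66, 58, 64, 82, 70, 57, 51, 52, 51, 51, 54, 55, 113, 148, 157]
271 [162, 162, 161, 163, 166, 67, 70, 56, 53, 55, 140, 88, 85, 68, 54, 52, 56, 54, 54, 56, 118, 155, 163]
280 [32, 36, 32, 55, 71, 69, 71, 57, 55, 53, 142, 174, 175, 120, 57, 55, 54, 57, 58, 56, 120, 157, 170]
283 [36, 35, 59, 74, 72, 73, 71, 75, 66, 64, 91, 109, 111, 106, 55, 55, 58, 55, 58, 57, 117, 160, 172]
post col 269 [80, 80, 80, 81, 82, 81, 79, 82, 81, 81, 81, 111, 165, 188, 187, 185, 185, 185, 184, 185, 183, 182, 182, 182, 180, 183, 183, 184, 183, 183, 182, 182, 182, 182, 182, 184, 185, 183, 182, 182, 182, 182, 186, 141, 84, 83, 81, 79]
post col 271 [82, 83, 82, 82, 80, 80, 80, 81, 81, 80, 112, 141, 163, 176, 177, 176, 177, 176, 177, 180, 176, 180, 181, 180, 182, 184, 185, 186, 186, 186, 186, 187, 185, 186, 190, 189, 191, 191, 190, 191, 192, 192, 195, 144, 76, 76, 79, 60]
post col 299 [86, 85, 84, 85, 86, 87, 86, 85, 86, 84, 86, 149, 203, 217, 219, 217, 216, 217, 216, 216, 215, 215, 215, 215, 215, 215, 215, 214, 216, 213, 213, 213, 211, 213, 212, 211, 211, 211, 211, 210, 211, 211, 212, 154, 81, 81, 82, 80]
post col 294 [87, 84, 83, 86, 84, 86, 84, 86, 81, 77, 125, 151, 142, 132, 131, 132, 131, 134, 134, 132, 134, 134, 133, 132, 133, 133, 134, 133, 133, 133, 132, 131, 131, 131, 134, 133, 134, 134, 130, 135, 132, 133, 114, 90, 84, 82, 81, 83]
(320, 109.3) 8 [ 592.9 -225.4    8. ] rack-frame 85.0 -37.1
(284.8, 148) 59 [ 561.7 -195.    59. ] rack-frame 56.5 -4.0
(285.3, 135) 59 [ 571.5 -194.4   59. ] rack-frame 66.4 -4.3
(284, 148) 52 [ 560.8 -194.6   52. ] rack-frame 55.7 -3.6
```

Request:
{"op": "arm_command", "data": {"moves": [{"travel": [7,-2.7,15],"dr": [0,0,0],"gripper": 1},{"travel": [0,0,20],"dr": [0,0,0],"gripper": 1},{"travel": [0,0,22],"dr": [0,0,0],"gripper": 1},{"travel": [0,0,0],"dr": [0,0,0],"gripper": 1},{"travel": [0,0,0],"dr": [0,0,0],"gripper": 1},{"travel": [0,0,0],"dr": [0,0,0],"gripper": 1}]}}

```text
clock: 17.42
ee_pos: [509.5, -200.0, 272.6]
tcp_rot: [-0.001, 0.738, -0.675, 0.001]
force: [0.1, -1.2, 0.0]
gripper_width: 0.085
```

Run:
```python
from h import *
plan([509.9,-199.1,117],goal(-84.9))
c=manip.get_calibration("wrist");np.save("wrist12.npy",c,allow_pickle=True)
im=manip.read_camera("wrist");w=cv2.cvtColor(im,cv2.COLOR_RGB2BGR);cv2.imwrite("pics/wrist12.png",w);g_=cv2.cvtColor(w,cv2.COLOR_BGR2GRAY)
t_=manip.read_camera("top");cv2.imwrite("pics/top12.png",cv2.cvtColor(t_,cv2.COLOR_RGB2BGR))
s_=manip.read_camera("scene");cv2.imwrite("pics/scene12.png",cv2.cvtColor(s_,cv2.COLOR_RGB2BGR))
s,t,A=tcp();g=t+155*A[:,2]
f=standing(*g[:2],5.1,cz=g[2]-17.2)
print("panel",proj(c,[f(59-2.7,y,z) for z in(-32,-12,5,32) for y in(-4,4)]).round(1).tolist())
r=standing(507.25,-199.8,5.1,cz=0)
print("rack far edge, posts",proj(c,[r(83,33,8),r(83,-75,8),r(49,10,59),r(49,-10,59),r(73,10,59),r(73,-10,59),r(49,5.5,52),r(49,-5.5,52)]).round(1).tolist())
for u in(268,271,276,280): print(u,[int(w[v,u,0]) for v in range(90,200,2)])
for v in(110,120,130,140,145,150): print("row",v,g_[v,250:315].tolist())
for v in(160,190,200,220): print("blue row",v,w[v,255:300,0].tolist())
for u in(250,262,266,269,297,299,310): print("col",u,g_[60:170,u].tolist())
```

```text
t 17.43 tcp [ 509.5 -200.   272.6] grasp [ 510.  -200.1  117.6] w 0.085 F [ 0.1 -1.2  0. ]
 travel [-0.8 -0.4  0.6] dr [-0.17 -0.06  0.07]
panel [[283.0, 159.9], [269.0, 159.9], [283.9, 166.1], [268.2, 166.1], [284.8, 172.7], [267.3, 172.7], [286.9, 187.1], [265.4, 187.1]]
rack far edge, posts [[230.1, 113.8], [377.5, 113.9], [258.6, 173.7], [291.4, 173.7], [257.9, 133.1], [292.1, 133.2], [266.3, 171.5], [283.7, 171.5]]
268 [187, 187, 188, 173, 177, 177, 177, 177, 177, 178, 176, 177, 72, 74, 74, 75, 75, 73, 77, 70, 83, 213, 178, 161, 154, 152, 151, 153, 152, 182, 215, 213, 66, 37, 40, 36, 36, 38, 60, 85, 64, 65, 56, 50, 54, 55, 56, 56, 115, 156, 165, 163, 163, 163, 161]
271 [184, 186, 188, 175, 176, 175, 177, 176, 176, 177, 177, 176, 71, 70, 75, 73, 76, 75, 77, 71, 81, 214, 180, 159, 153, 154, 153, 151, 153, 182, 214, 215, 97, 83, 74, 53, 59, 60, 145, 177, 133, 70, 54, 56, 55, 59, 60, 54, 121, 162, 174, 172, 173, 171, 171]
276 [175, 163, 170, 164, 172, 176, 176, 176, 178, 176, 178, 177, 53, 74, 75, 76, 76, 79, 76, 73, 82, 214, 149, 164, 153, 148, 149, 150, 153, 182, 216, 214, 84, 85,
[... 5939 characters left out ...]
, 88, 87, 87, 86, 88, 89, 89, 88, 87, 87, 88, 87, 89, 88, 89, 86, 90, 88, 89, 88, 89, 88, 88, 87, 86, 88, 88, 90, 87, 88, 89, 87, 88, 84, 86, 85, 87, 85, 87, 82, 85, 86, 85, 87, 84, 85, 86, 86, 85]
col 310 [220, 221, 220, 220, 220, 217, 220, 220, 220, 221, 219, 220, 221, 222, 221, 220, 222, 221, 221, 222, 221, 222, 223, 221, 222, 223, 221, 221, 220, 222, 221, 221, 223, 222, 220, 218, 220, 221, 212, 206, 206, 210, 212, 213, 214, 213, 212, 213, 212, 212, 210, 211, 207, 163, 93, 71, 84, 86, 86, 85, 86, 87, 87, 83, 86, 86, 87, 88, 85, 86, 90, 88, 88, 88, 64, 40, 42, 41, 40, 38, 40, 40, 38, 39, 38, 39, 42, 45, 42, 41, 40, 39, 41, 39, 43, 42, 40, 41, 39, 40, 39, 41, 40, 38, 40, 39, 50, 57, 75, 86]
```

Request:
{"op": "arm_command", "data": {"grip_force": 80, "moves": [{"travel": [-1,0,0],"dr": [0,0,0],"gripper": 1},{"travel": [0,0,5],"dr": [0,0,0],"gripper": 1},{"travel": [0,0,5],"dr": [0,0,0],"gripper": 1},{"travel": [0,0,5],"dr": [0,0,0],"gripper": 1},{"travel": [0,0,4],"dr": [0,0,0],"gripper": 1},{"travel": [0,0,3],"dr": [0,0,0],"gripper": 1},{"travel": [0,0,0],"dr": [0,0,0],"gripper": 1},{"travel": [0,0,0],"dr": [0,0,0],"gripper": 1}]}}

```text
clock: 18.58
ee_pos: [509.4, -199.0, 250.2]
tcp_rot: [-0.001, 0.738, -0.675, 0.001]
force: [0.4, -0.2, -0.9]
gripper_width: 0.078
```

Run:
```python
from h import *
plan([510,-199.1,57.2],goal(-84.9));print(manip.sense()["torque"].round(2))
```

```text
t 18.57 tcp [ 509.4 -199.   250.2] grasp [ 509.7 -199.    95.2] w 0.078 F [ 0.4 -0.2 -0.9]
 travel [ 0.2 -0.5 38. ] dr [-0.14 -0.03  0.06]
[ 0.01 -0.   -0.02]
```

Request:
{"op": "arm_command", "data": {"moves": [{"travel": [0,0,4],"dr": [0,0,0],"gripper": 1},{"travel": [0,0,4],"dr": [0,0,0],"gripper": 1},{"travel": [0,0,4],"dr": [0,0,0],"gripper": 1},{"travel": [0,0,4],"dr": [0,0,0],"gripper": 1}]}}

```text
clock: 19.08
ee_pos: [509.5, -199.1, 234.2]
tcp_rot: [-0.001, 0.738, -0.675, 0.001]
force: [0.5, -0.3, 4.2]
gripper_width: 0.082
```

Run:
```python
from h import *
plan([510,-199.1,57.2],goal(-84.9));print(manip.sense()["torque"].round(2))
```

```text
t 19.07 tcp [ 509.5 -199.1  234.2] grasp [ 510.  -199.2   79.2] w 0.082 F [ 0.5 -0.3  4.2]
 travel [ 0.1 -0.4 22. ] dr [-0.17 -0.06  0.06]
[-0.01  0.07  0.01]
```

Request:
{"op": "arm_command", "data": {"moves": [{"travel": [0,0,4],"dr": [0,0,0],"gripper": 1},{"travel": [0,0,4],"dr": [0,0,0],"gripper": 1},{"travel": [0,0,4],"dr": [0,0,0],"gripper": 1},{"travel": [0,0,4],"dr": [0,0,0],"gripper": 1},{"travel": [0,0,3],"dr": [0,0,0],"gripper": 1},{"travel": [0,0,2],"dr": [0,0,0],"gripper": 1},{"travel": [0,0,0],"dr": [0,0,0],"gripper": 1},{"travel": [0,0,0],"dr": [0,0,0],"gripper": 1}]}}

```text
clock: 20.08
ee_pos: [509.4, -199.0, 213.2]
tcp_rot: [-0.001, 0.738, -0.675, 0.001]
force: [-0.3, -0.7, -0.9]
gripper_width: 0.079
```

Run:
```python
from h import *
plan([510,-199.1,57.2],goal(-84.9));print(manip.sense()["torque"].round(2))
```

```text
t 20.07 tcp [ 509.4 -199.   213.2] grasp [ 509.8 -199.1   58.2] w 0.079 F [-0.3 -0.7 -0.9]
 travel [ 0.2 -0.6  1. ] dr [-0.14 -0.03  0.07]
[ 0.01 -0.01  0.02]
```

Request:
{"op": "arm_command", "data": {"moves": [{"travel": [0,0,1],"dr": [0,0,0],"gripper": 1},{"travel": [0,0,1],"dr": [0,0,0],"gripper": 1},{"travel": [0,0,0],"dr": [0,0,0],"gripper": 1}]}}

```text
clock: 20.45
ee_pos: [509.5, -198.9, 212.2]
tcp_rot: [-0.0, 0.738, -0.675, 0.001]
force: [-9.9, 2.7, 24.9]
gripper_width: 0.082
```

Run:
```python
from h import *
plan([510,-199.1,57.2],goal(-84.9));print(manip.sense()["torque"].round(2))
```

```text
t 20.45 tcp [ 509.5 -198.9  212.2] grasp [ 509.8 -199.1   57.2] w 0.082 F [-9.9  2.7 24.9]
 travel [ 0.2 -0.5 -0. ] dr [-0.13 -0.09  0.06]
[ 0.51  1.95 -0.06]
```

Floor contact (25 N) at the expected height. Release and rise.

Request:
{"op": "arm_command", "data": {"moves": [{"travel": [0,0,-1],"dr": [0,0,0],"gripper": 1},{"travel": [0,0,0],"dr": [0,0,0],"gripper": 0.3},{"travel": [0,0,0],"dr": [0,0,0],"gripper": 0.3},{"travel": [0,0,0],"dr": [0,0,0],"gripper": 0.3},{"travel": [0,0,-15],"dr": [0,0,0],"gripper": 0.3},{"travel": [0,0,-40],"dr": [0,0,0],"gripper": 0.3},{"travel": [0,0,-40],"dr": [0,0,0],"gripper": 0.3},{"travel": [0,30,-40],"dr": [0,0,0],"gripper": 0.3},{"travel": [0,40,0],"dr": [0,0,0],"gripper": 0.3},{"travel": [0,40,0],"dr": [0,0,0],"gripper": 0.3},{"travel": [0,0,0],"dr": [0,0,0],"gripper": 0.3},{"travel": [0,0,0],"dr": [0,0,0],"gripper": 0.3}]}}

```text
clock: 21.95
ee_pos: [399.9, -208.8, 347.7]
tcp_rot: [-0.001, 0.738, -0.675, 0.002]
force: [0.5, 0.2, -0.2]
gripper_width: 0.349
```

Run:
```python
from h import *
plan([510,-199,200],goal(-84.9))
for n in("wrist","scene","top"):
    c=manip.get_calibration(n);im=manip.read_camera(n);cv2.imwrite(f"pics/{n}13.png",cv2.cvtColor(im,cv2.COLOR_RGB2BGR))
    for nm,o,cz in(("home",(507.2,-199.2),40),("home-topframe",(505.2,-199.2),40)):
        f=standing(*o,5.1,cz=cz)
        P=proj(c,[f(x,y,z) for z in(-32,32) for x in(-59,59) for y in(-4,4)])
        print(n,nm,"bottom",P[:4].round(1).tolist(),"top",P[4:].round(1).tolist())
    m=blue(n,13,15,P);print("blue bbox",cv2.boundingRect(cv2.findNonZero(m.astype(np.uint8))),m.sum())
    if n!="top":
        ys=np.flatnonzero(m.any(1))
        for v in range(ys.min(),ys.max()+1,6):
            u=np.flatnonzero(m[v]);print(v,(u.min(),u.max()) if len(u) else None,end=" ")
        print()
for nm in("short_1","panel","can","tube"): print(nm,[(round(d["p"],2),np.round(d["box"]).tolist()) for d in manip.boxes_of("scene",nm)])
```

```text
t 21.95 tcp [ 399.9 -208.8  347.7] grasp [ 400.5 -209.   192.7] w 0.349 F [ 0.5  0.2 -0.2]
 travel [ 1.000e-01 -1.105e+02 -7.000e+00] dr [-0.19 -0.09  0.06]
wrist home bottom [[279.4, 146.5], [271.4, 146.5], [280.0, 9.2], [270.8, 9.2]] top [[280.4, 155.8], [270.4, 155.8], [281.3, -20.1], [269.4, -20.1]]
wrist home-topframe bottom [[279.2, 148.5], [271.2, 148.5], [279.8, 11.9], [270.6, 11.8]] top [[280.1, 158.3], [270.1, 158.3], [281.0, -16.5], [269.2, -16.6]]
blue bbox (270, 0, 12, 155) 1668
0 (np.int64(271), np.int64(281)) 6 (np.int64(270), np.int64(281)) 12 (np.int64(270), np.int64(281)) 18 (np.int64(270), np.int64(281)) 24 (np.int64(270), np.int64(281)) 30 (np.int64(271), np.int64(281)) 36 (np.int64(271), np.int64(281)) 42 (np.int64(271), np.int64(281)) 48 (np.int64(271), np.int64(281)) 54 (np.int64(271), np.int64(281)) 60 (np.int64(271), np.int64(281)) 66 (np.int64(271), np.int64(281)) 72 (np.int64(271), np.int64(281)) 78 (np.int64(271), np.int64(281)) 84 (np.int64(271), np.int64(281)) 90 (np.int64(271), np.int64(281)) 96 (np.int64(271), np.int64(281)) 102 (np.int64(271), np.int6
[... 815 characters left out ...]
np.int64(374), np.int64(380)) 
top home bottom [[406.6, 271.4], [403.0, 271.7], [401.6, 219.2], [398.1, 219.4]] top [[413.0, 270.4], [409.2, 270.6], [407.6, 215.3], [403.9, 215.5]]
top home-topframe bottom [[406.6, 272.3], [403.0, 272.6], [401.6, 220.0], [398.1, 220.3]] top [[413.0, 271.3], [409.3, 271.6], [407.7, 216.2], [403.9, 216.4]]
blue bbox (404, 216, 9, 55) 218
short_1 [(0.71, [222.0, 217.0, 251.0, 258.0]), (0.7, [214.0, 258.0, 245.0, 308.0]), (0.68, [224.0, 249.0, 255.0, 298.0])]
panel [(0.57, [343.0, 159.0, 385.0, 194.0]), (0.37, [213.0, 271.0, 284.0, 330.0])]
can [(0.7, [216.0, 195.0, 235.0, 228.0])]
tube [(0.64, [239.0, 149.0, 255.0, 193.0]), (0.48, [339.0, 163.0, 391.0, 195.0])]
```

```bash
python3 -c "
from plant import manip
print(manip.close_job())"
```

```text
the job is handed in; nothing more can be done
None
```

The blue panel is in the free slot of the clip rack, released and standing on its spine. I handed the job in at about 22 s of the 62 s allowed; no verdict was reported.

**What I did:**
- **File:** I tipped the panel on to the front rail by the back of its top edge, then gripped it and lifted it out.
- **Stand:** I set it spine-down in the stand, let go, and took it again from above by its upper long edge.
- **Rack:** I aligned it with the slot using the wrist camera and pushed it straight down. The upward force rose to about 4 N where the clips press back and fell to about -1 N as the panel neared home. It then reached 25 N when the panel touched the slot floor at the expected height.

**Last checks:**
- **Panel position:** its outline matches the predicted home pose to about 1 pixel in the wrist, scene and top cameras.
- **Other things:** the grey panels, tube and can showed within a few pixels of their starting places in the scene picture. I did not re-measure the box and the puck.

**Not confirmed or in disagreement:**
- **Clips:** I could not see the two spring clips directly, so that they have snapped in is inferred from the force pattern and the final height.
- **Camera offset:** the wrist camera read about 2 mm farther forward than the top camera, so I aligned only with the wrist camera.
- **Rack slot:** my first estimate of the slot was about 4 mm off sideways. I corrected it before the panel went in.
- **Picture limit:** the viewer's picture limit ran out after the panel was set in the stand. The checks from then on are numerical only.

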